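# Bump-centre a display tier on the decorating turntable

### The job

The display tier sits off-centre on the decorating turntable. Without touching the tier, turn the turntable slowly by the lobes of its plate until the tier's high spot (where its side stands out farthest from the plate's centre) is right opposite the scraper blade, and let it stand still there; then slide the scraper all the way in by its knob so that the blade bumps the tier onto the centre, and slide it all the way back out. Leave the other things where they are.

Things in the scene. Friction and masses are not known exactly. Their poses are not given: they have to be found in the camera images.
- turntable: Fixed dark steel foot of the turntable, bolted down, with the scraper stand on it. Origin on the plate's axis at worktop level, z up, +x points level from the axis to the scraper. A dark bar 12 mm high joins it to the stand, whose post and grey guide block (30 along x, 34 along y, top at 127 mm height) are 170 mm from the axis.
- axis_top (a point): Centre of the plate's top face, 80 mm above the worktop: where the tier's centre has to come.
- plate (a joint): Angle of the white revolving plate in rad, anticlockwise from above positive. It turns freely any number of times either way (limits at 20 rad), with a stiff bearing: about 1.0 N at a lobe turns it and it stays where it is left.
- lobe0 (a point): Middle of the top of one of the plate's eight equal finger lobes, turning with it: 126 mm from the axis, 80 mm above the worktop. At plate angle 0 it lies on the turntable's +x line, under the scraper. Below the lobes is free space, but for the bar to the stand and the foot (round, radius 92 mm, at most 16 mm high beyond 78 mm from the axis).
- lobe1 (a point): The same point of the next lobe, 45 degrees anticlockwise; the others follow every 45 degrees. A lobe is a solid tab 26 mm wide (tangentially) and 18 mm deep (62 to 80 mm above the worktop), from the plate's round edge (radius 106 mm) out to 139 mm, its end a half round about this point. 73 mm are free between neighbours. Pinch it from above, a finger either side.
- tier: Loose round pink display tier of rigid foam with a blue band, diameter 140 mm, 38 mm high, 0.25 kg, standing on the plate. Origin at the centre of its underside. It stands 13 to 27 mm off the plate's centre and goes round with the plate by friction; its high spot is on the line from the plate's centre through its own centre.
- scraper (a joint): How far the scraper is slid in, m: 0 parked out (as found), 0.032 fully in at its stop. It slides level along the turntable's x line toward the axis with about 3 N of friction and stays where it is left.
- scraper_knob (a point): Top of the scraper's black knob: an upright round knob of diameter 20 mm (16 at its foot), 36 mm high over the slide bar (122 to 158 mm above the worktop), moving with the scraper; 226 mm from the axis when parked. Take it from above.
- blade_edge (a point): Middle of the upright straight edge of the steel scraper blade that faces the axis; the blade is 3 mm thick, from 85 to 129 mm above the worktop. The edge is 102 mm from the axis when parked and 70 mm (the tier's radius) fully in.
- brush: Pastry brush with a wooden handle, 219x47x17 mm, lying on the worktop; leave it.
- dish_a: White ribbed dish with dark contents, 68x68x38 mm; leave it.
- dish_b: Cream ribbed dish, 68x68x38 mm; leave it.
- clock: White kitchen timer, 74x74x55 mm; leave it.
- pen: Red and white marker pen, 135 mm long; leave it.
- tin: Food tin, 58 mm diameter, 72 mm high; leave it.

How it is judged:
By the outcome, as a careful person would: the job done as asked, in the order asked, and still so for the second after the job is handed in, with the robot touching nothing.
It also fails if it takes over 72 s, if anything falls off the work surface, if the arm or the gripper's body presses on something with over 40 N, if the wrist force passes 120 N, or if a joint passes its speed limit or range.

### The arm

A 6-joint arm with a two-finger parallel gripper is mounted at the origin on a cart in front of the work surface, level with it; the furniture and walls round the work are solid. World frame = base frame: x ahead of the robot, y to its left, z up, the work surface at z = 0. Lengths are in m, angles in rad, forces in N, time in s.
With the tool pointing down it reaches from about 0.35 to 0.975 m from the base axis. Payload 4.9 kg.
Tool frame: the origin (TCP) lies midway between the tips of the shut fingers; the grasp point (between the pads) lies 19 mm behind it; z points along the fingers, y is the line along which they close (so a half turn about z gives the same grasp; the last joint's range is limited). The gripper opens to 85 mm and grips with 20 to 120 N. Pads are 22 mm wide; open, the fingers measure 114 mm over their backs; the gripper's body (76 mm by 85 mm) begins 54 mm behind the grasp point. The pads swing forward as they close: fully open they stand 13 mm farther back than shut.
Start: joints at [-1.467, 0.053, 1.613, -0, 1.476, -0.119], TCP at [0.138, -0.61, 0.231] pointing down, gripper open.
Joint ranges: [-3.01, 3.01], [-1.01, 2.22], [0.06, 2.58], [-1.02, 4.17], [0.09, 2.62], [-3.14, 3.14]. Speed limits (rad/s): [2.57, 2.57, 3.14, 3.14, 3.14, 3.14].

### API

Orientations are given as a unit quaternion [w, x, y, z].
In Python, from plant import manip gives the robot as it stands.
- The arm moves only by the tool move_arm, never from a script. Its argument "increments" is one flat list of numbers, 5 for each row, row after row: the shift along the tool's x, y, z in mm, then the turn about the tool's z in rad, then the opening, from 0 (shut) to 1 (fully open). In form: [tx, ty, tz, spin, jaw, tx, ty, tz, spin, jaw, ...]. A call has 1 to 8 rows; each row shifts and turns the commanded pose from where the row before left it, along the tool's axes as they then stand; what a row does not reach is not made up. A row lasts 1/12 s, in which the tool goes at most 41.7 mm and 7.16 degrees, less where a joint would pass 70% of its speed; a pose out of reach is approached as far as the arm can. A call with a gripper value outside its range is refused whole. The fingers move at their own pace and stop on an object; the grip force is fixed at half the most. Time passes only in rows, so rows that do not move let the fingers close. It gives the time, the measured TCP pose, the force, the opening and the grip force at its end, in the units of the state.
- manip.state(): the state, without advancing time (a new reading comes with each control period).
- manip.grab_frame(name): name is "scene" or "top" or "wrist"; returns a dict with "image" (400x640x3 uint8, blue, green, red), "fov_y" (degrees; the focal length in pixels is half the picture's height over the tangent of half this angle, whatever the lens; pixels are square), "cx", "cy" (the principal point, pixels), "eye" and "rotation" of the camera in the world; the wrist camera has in their place "T_tool_cam" (4x4, takes a point from camera to tool coordinates, whose origin is the TCP and whose axes are the flange's). Camera axes: x right, y down, z forward; pixel columns grow to the right and rows downward; lengths in m; the calibration is good to about 2 mm. A picture is of the moment at which its call begins: read the wrist's pose just before it. There is no depth.
- manip.job_done(): hands the job in; it is judged then, once.
The state is a dict: "time": time; "joint_pos": joint angles; "joint_vel": joint speeds; "joint_efforts": joint torques, N m; "tool_pos": TCP position; "tool_rot": TCP orientation; "contact_force": force on the tool from outside, world axes, zero at the start; "ft_torque": the same for the moment, N m; "gripper_width": opening from 0.0 (shut) to 1.0 (fully open); "grasp_force": force on a finger pad.
Only numpy, scipy, OpenCV 4.12 (cv2) and the standard library are available. Lean on these libraries where they do the work, as an engineer would, in place of code of your own. Each camera call takes 0.05 s, during which the arm holds its last target. There are 200 camera calls.

## Working session

There is one attempt and no reset: what is moved stays moved. The work goes in short steps, Python scripts to look and compute and a tool call to move; the robot and the scene stay as the last step left them, time stands still between calls to the robot, and variables do not carry over. Pictures are saved under pics/ and viewed, at most 10 in all, crops included, and the job is handed in when it is done.

Besides the shell and the picture viewer there is one more tool, called by a JSON object that holds its "name" and its "arguments", one argument or row to a line. move_arm: Moves the arm, as the interface text tells. Its arguments: {"type":"object","properties":{"increments":{"type":"array"}},"required":["increments"]}

```bash
mkdir -p pics; ls; cat > h.py <<'E'
import numpy as np,cv2
from plant import manip
def K(f):
    h=f["image"].shape[0]; fl=h/2/np.tan(np.radians(f["fov_y"])/2); return fl
def ray(f,u,v,z):
    fl=K(f); d=np.array([(u-f["cx"])/fl,(v-f["cy"])/fl,1]); R=np.array(f["rotation"]); d=R@d
    e=np.array(f["eye"]); return e+d*(z-e[2])/d[2]
def proj(f,p):
    c=(np.atleast_2d(p)-np.array(f["eye"]))@np.array(f["rotation"]); return np.c_[c[:,0]/c[:,2]*K(f)+f["cx"],c[:,1]/c[:,2]*K(f)+f["cy"]]
E
python3 - <<'E'
from h import *
for n in("top","scene"):
    f=manip.grab_frame(n); cv2.imwrite(f"pics/{n}0.png",f["image"]); print(n,{k:v for k,v in f.items() if k!="image"})
print(manip.state())
E
```

```text
pics
top {'fov_y': 52.55886226396629, 'cx': 313.3827037838428, 'cy': 191.62574668032744, 'eye': array([ 0.43231595, -0.04022399,  1.26561611]), 'rotation': array([-0.03869095,  0.71413974, -0.69799856,  0.03613096])}
scene {'fov_y': 44.204825699396025, 'cx': 322.092594912874, 'cy': 198.83006243554144, 'eye': array([-0.39265978,  0.66099569,  0.81408289]), 'rotation': array([ 0.22068732, -0.39042675,  0.77819049, -0.43964034])}
{'time': 0.1, 'joint_pos': array([-1.46699018e+00,  5.33300345e-02,  1.61416919e+00,  1.89183682e-05,
        1.47600797e+00, -1.19015005e-01]), 'joint_vel': array([ 0.00050213, -0.00339524, -0.00252108, -0.00010146, -0.00084673,
       -0.0007222 ]), 'joint_efforts': array([ 1.14647355e-03, -3.94905102e+01, -3.71360850e+01, -1.37909123e-05,
        3.98686665e-03, -8.08191658e-06]), 'tool_pos': array([ 0.13805057, -0.60897785,  0.2301542 ]), 'tool_rot': array([-9.57171677e-04,  9.93799904e-01,  1.11179293e-01,  1.66950159e-05]), 'contact_force': array([ 0.0552292 , -0.11562959, -0.26835272]), 'ft_torque': array([-0.0414651 ,  0.05097524,  0.01768202]), 'grasp_force': 0.0, 'gripper_width': 1.003028353326244}
```

View pics/top0.png

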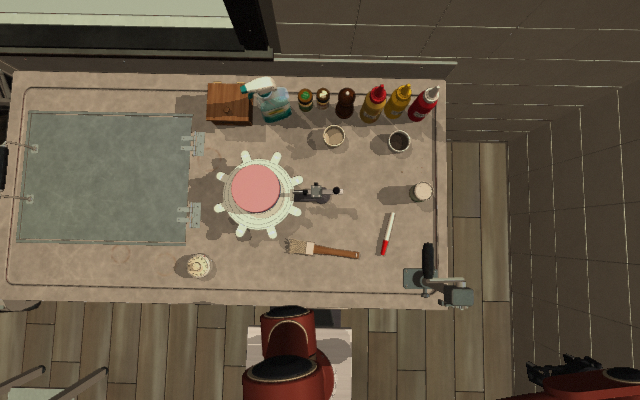

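View pics/scene0.png

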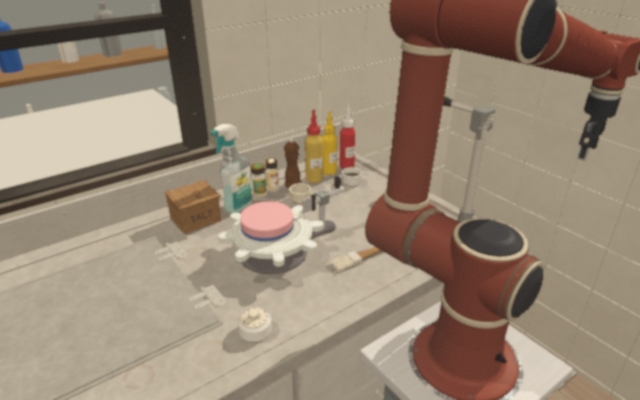

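The top view shows the turntable at about (258,193), with the pink tier centred near (256,188). The scraper sticks out to image right, with its knob at (338,191). Next I'll measure by segmentation.

```bash
sed -i '1a from scipy.spatial.transform import Rotation as Ro' h.py; cat >> h.py <<'E'
_g=manip.grab_frame
def grab(n):
    f=dict(_g(n))
    if "rotation" in f:
        q=f["rotation"]; f["rotation"]=Ro.from_quat([q[1],q[2],q[3],q[0]]).as_matrix()
    return f
def tier(f):
    im=f["image"]; b,g,r=[im[...,i].astype(int) for i in range(3)]
    m=((r-g>45)&(r>150)&(b>90)).astype(np.uint8); m[:130]=0;m[250:]=0;m[:,:200]=0;m[:,310:]=0
    n,l,s,c=cv2.connectedComponentsWithStats(m); i=1+np.argmax(s[1:,4])
    cs,_=cv2.findContours((l==i).astype(np.uint8),0,1); h=cv2.convexHull(max(cs,key=cv2.contourArea))[:,0].astype(float)
    P=np.array([ray(f,u,v,.118)[:2] for u,v in h]); A=np.c_[2*P,np.ones(len(P))]
    x=np.linalg.lstsq(A,(P**2).sum(1),rcond=None)[0]; return x[:2],np.sqrt(x[2]+x[:2]@x[:2]),h
E
python3 - <<'E'
from h import *
f=grab("top"); t,r,h=tier(f); print("tier",t,r)
im=f["image"]; c=im[130:260,190:360]; cv2.imwrite("pics/crop0.png",cv2.resize(c,None,fx=4.6,fy=4.6,interpolation=cv2.INTER_CUBIC))
print("knob",ray(f,338,191,.158)); 
E
```

```text
tier [0.56138629 0.13231996] 0.06832679865912948
knob [ 0.55322791 -0.1024945   0.158     ]
```

View pics/crop0.png

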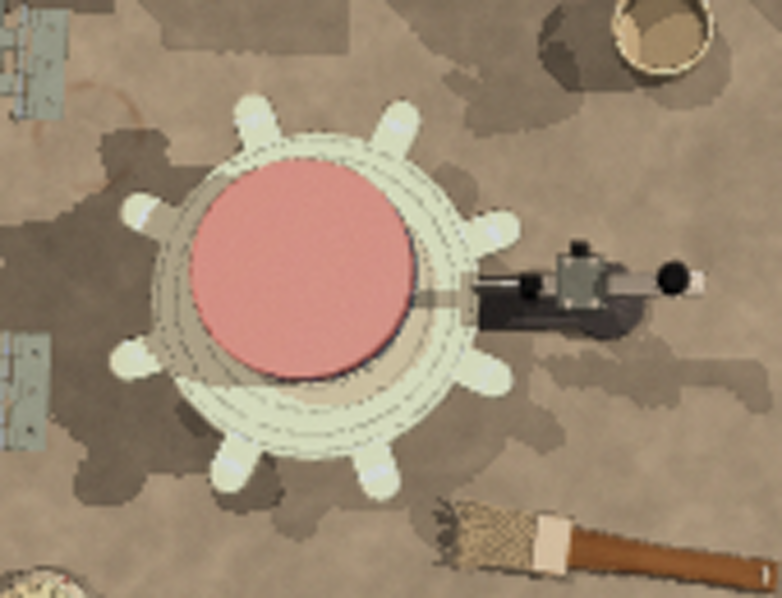

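```bash
cat >> h.py <<'E'
from scipy.optimize import least_squares
def fitplate(P): # 8 lobe points ordered anticlockwise
    def res(x): 
        a=x[2]+np.arange(len(P))*np.pi/4; return (P-x[:2]-.126*np.c_[np.cos(a),np.sin(a)]).ravel()
    d=P[0]-P.mean(0); s=least_squares(res,[*P.mean(0),np.arctan2(d[1],d[0])]); return s.x,s.fun.reshape(-1,2)
E
python3 - <<'E'
from h import *
f=grab("top"); o=lambda u,v:((u+.5)/4.6-.5+190,(v+.5)/4.6-.5+130)
L=[(502,229),(403,118),(253,112),(139,211),(129,360),(229,475),(381,482),(495,380)]
P=np.array([ray(f,*o(*p),.08)[:2] for p in L]); x,e=fitplate(P); print("axis",x[:2],np.degrees(x[2]));print((e*1e3).round(1).tolist())
for nm,p,z in(("knob",(673,278),.158),("guide",(581,282),.127)):
    k=ray(f,*o(*p),z)[:2]; d=k-x[:2]; print(nm,k,np.hypot(*d),np.degrees(np.arctan2(d[1],d[0])))
t,r,h=tier(f);d=t-x[:2]; print("tier",t,np.hypot(*d)*1e3,np.degrees(np.arctan2(d[1],d[0])))
im=f["image"].copy()
E
```

```text
axis [0.54845922 0.12721209] -69.0138437205777
[[0.0, 0.0], [0.9, -0.4], [0.1, 0.3], [0.2, 1.0], [0.6, 0.3], [-0.8, -0.2], [-0.5, -0.2], [-0.6, -0.7]]
knob [ 0.55574361 -0.09671217] 0.22404271305774998 -88.13679300058432
guide [ 0.55544024 -0.04180784] 0.1691640423578869 -87.63486280237053
tier [0.56142721 0.13236913] 13.955775963744783 21.686444040768183
```

```bash
python3 - <<'E'
from h import *
a=grab("top");b=grab("scene")
def tri(p,q):
    A=[];y=[]
    es=[];ds=[]
    for f,(u,v) in((a,p),(b,q)):
        d=ray(f,u,v,0)-f["eye"]; d/=np.linalg.norm(d); M=np.eye(3)-np.outer(d,d); A.append(M); y.append(M@f["eye"])
    return np.linalg.lstsq(np.vstack(A),np.hstack(y),rcond=None)[0:2]
print("head",tri((457,297),(483,117)))
print("head2",tri((428,250),(448,102)))
im=np.vstack([cv2.resize(a["image"][220:320,370:490],(720,600))[:290],cv2.resize(b["image"][90:240,420:520],(360,540))[:300].repeat(2,1)]) if 0 else np.hstack([cv2.resize(a["image"][230:310,380:490],None,fx=3.6,fy=3.6),cv2.resize(b["image"][85:240,420:520],(372,576))[:288]])
cv2.imwrite("pics/obs.png",im)
E
```

```text
head (array([ 0.30166335, -0.35923596,  0.35106609]), array([4.30836374e-06]))
head2 (array([ 0.39160046, -0.3014622 ,  0.37459315]), array([0.00066401]))
```

View pics/obs.png

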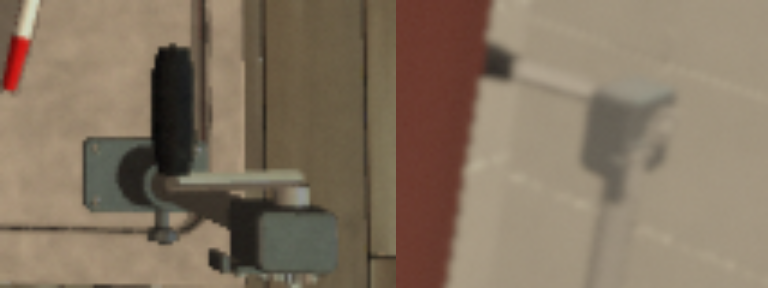

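The pictures show a can opener standing at (0.30,-0.36), about 0.38 m tall. I'll raise the tool above it before crossing.

{"name": "move_arm", "arguments": {
  "increments": [0,0,-38,0,1,0,0,-38,0,1,0,0,-38,0,1,0,0,-38,0,1,0,0,-38,0,1,0,0,-38,0,1,0,0,-38,0,1,0,0,-20,0,1]
}}

```text
time: 0.97
tool_pos: [0.1381, -0.6095, 0.5234]
tool_rot: [0.004, 0.994, 0.111, -0.0]
contact_force: [-0.3, -0.8, 1.3]
gripper_width: 1.0
grasp_force: 0.0
```

{"name": "move_arm", "arguments": {
  "increments": [38.8,-11.7,0,0,1,38.8,-11.7,0,0,1,38.8,-11.7,0,0,1,38.8,-11.7,0,0,1,38.8,-11.7,0,0,1,38.8,-11.7,0,0,1,38.8,-11.7,0,0,1,38.8,-11.7,0,0,1]
}}

```text
time: 1.63
tool_pos: [0.4216, -0.4483, 0.5174]
tool_rot: [0.0, 0.994, 0.111, 0.0]
contact_force: [-0.2, 0.0, 0.3]
gripper_width: 0.999
grasp_force: 0.0
```

{"name": "move_arm", "arguments": {
  "increments": [22,-29.2,0,0,1,22,-29.2,0,0,1,22,-29.2,0,0,1,22,-29.2,0,0,1,22,-29.2,0,0,1,22,-29.2,0,0,1,22,-29.2,0,0,1,22,-29.2,0,0,1]
}}

```text
time: 2.3
tool_pos: [0.5405, -0.1812, 0.5174]
tool_rot: [0.0, 0.994, 0.111, 0.0]
contact_force: [0.6, 0.2, -0.2]
gripper_width: 1.0
grasp_force: 0.0
```

{"name": "move_arm", "arguments": {
  "increments": [5.3,-38.3,0,0,1,5.3,-38.3,0,0,1,5.3,-38.3,0,0,1,5.3,-38.3,0,0,1,5.3,-38.3,0,0,1,5.3,-38.3,0,0,1,5.3,-38.3,0,0,1,5.3,-38.3,0,0,1]
}}

```text
time: 2.97
tool_pos: [0.5132, 0.1271, 0.5175]
tool_rot: [0.0, 0.994, 0.111, 0.0]
contact_force: [-0.0, 0.2, -0.3]
gripper_width: 0.999
grasp_force: 0.0
```

{"name": "move_arm", "arguments": {
  "increments": [5.3,-38.3,0,0,1,5.3,-38.3,0,0,1,5.3,-38.3,0,0,1,0,0,20,-0.122,1,0,0,20,-0.122,1,0,0,20,-0.122,1,0,0,20,-0.122,1,0,0,20,-0.122,1]
}}

```text
time: 3.63
tool_pos: [0.5038, 0.241, 0.4163]
tool_rot: [0.0, 0.913, 0.407, -0.0]
contact_force: [-0.5, -0.3, 0.4]
gripper_width: 0.999
grasp_force: 0.0
```

{"name": "move_arm", "arguments": {
  "increments": [0,0,20,-0.122,1,0,0,20,-0.122,1,0,0,20,-0.122,1,0,0,20,-0.122,1,0,0,20,-0.122,1,0,0,20,-0.122,1,0,0,20,-0.122,1,0,0,20,-0.122,1]
}}

```text
time: 4.3
tool_pos: [0.5038, 0.2408, 0.2563]
tool_rot: [0.0, 0.616, 0.788, 0.0]
contact_force: [-0.1, -0.7, -0.1]
gripper_width: 0.999
grasp_force: 0.0
```

```bash
cat >> h.py <<'E'
def wgrab():
    s=manip.state(); f=dict(_g("wrist")); q=s["tool_rot"]; R=Ro.from_quat([q[1],q[2],q[3],q[0]]).as_matrix(); T=np.array(f["T_tool_cam"])
    f["rotation"]=R@T[:3,:3]; f["eye"]=s["tool_pos"]+R@T[:3,3]; return f,s
def head(s):
    q=s["tool_rot"]; R=Ro.from_quat([q[1],q[2],q[3],q[0]]).as_matrix(); return np.degrees(np.arctan2(R[1,0],R[0,0]))
E
python3 - <<'E'
from h import *
f,s=wgrab(); print(s["tool_pos"],head(s)); im=f["image"].copy()
C=np.array([.5485,.1272])
for k in range(8):
    a=np.radians(-69+45*k); u=proj(f,[*(C+.126*np.array([np.cos(a),np.sin(a)])),.08])[0]; cv2.circle(im,tuple(int(i) for i in u),4,(255,0,0),-1) if np.all(abs(u)<2000) else 0
u=proj(f,[*C,.08])[0]; print(u); cv2.circle(im,tuple(int(i) for i in u),4,(0,255,0),-1)
cv2.imwrite("pics/w1.png",im); 
E
```

```text
[0.50380342 0.24078515 0.25632522] 103.98437038721856
[334.57180932 273.04441682]
```

View pics/w1.png

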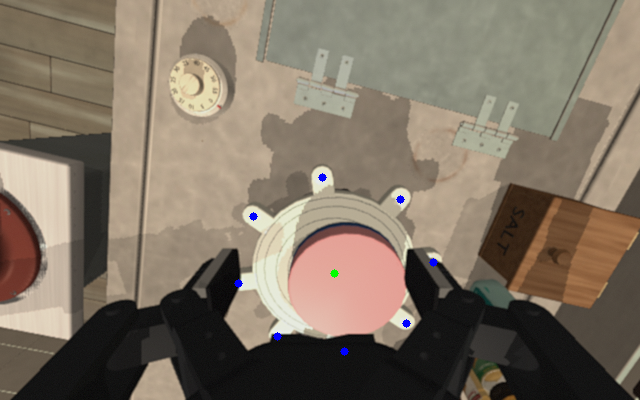

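{"name": "move_arm", "arguments": {
  "increments": [2,0.5,0,-0.122,1,0,0,35,0,1,0,0,35,0,1,0,0,35,0,1,0,0,35,0,1,0,0,35,0,1,0,0,24,0,1,0,0,0,0,1]
}}

```text
time: 5.02
tool_pos: [0.4996, 0.2414, 0.0523]
tool_rot: [-0.003, 0.57, 0.822, -0.005]
contact_force: [-0.8, -0.8, -0.6]
gripper_width: 0.999
grasp_force: 0.0
```

```bash
python3 - <<'E'
from h import *
f,s=wgrab(); print(s["tool_pos"],head(s),s["contact_force"]); d=s["tool_pos"][:2]-[.5485,.1272]; print(np.hypot(*d),np.degrees(np.arctan2(d[1],d[0])))
cv2.imwrite("pics/w2.png",f["image"])
E
```

```text
[0.4995595  0.24141193 0.05233263] 110.49770313556273 [-0.763191   -0.80896731 -0.64288522]
0.12425593272053068 113.1954264877096
```

View pics/w2.png

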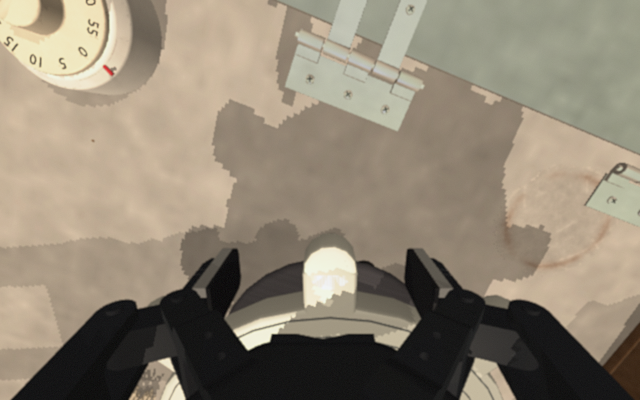

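The lobe at (330,275) is between the open fingers at x = 238 and x = 405. I'll let the arm settle before closing.

{"name": "move_arm", "arguments": {
  "increments": [0,0,-2,0,1,0,0,0,0,1]
}}

```text
time: 5.23
tool_pos: [0.5063, 0.2437, 0.0638]
tool_rot: [0.002, 0.569, 0.822, 0.002]
contact_force: [0.7, 1.0, 0.3]
gripper_width: 0.998
grasp_force: 0.0
```

{"name": "move_arm", "arguments": {
  "increments": [0,0,0,0,1,0,0,0,0,1,0,0,0,0,1,0,0,0,0,1]
}}

```text
time: 5.57
tool_pos: [0.5044, 0.243, 0.0612]
tool_rot: [0.0, 0.569, 0.822, 0.001]
contact_force: [-0.2, -0.4, 0.1]
gripper_width: 0.997
grasp_force: 0.0
```

{"name": "move_arm", "arguments": {
  "increments": [0,0,3,0,1,0,0,3,0,0.7,0,0,0,0,0.5,0,0,0,0,0.4,0,0,0,0,0.3,0,0,0,0,0.2,0,0,0,0,0.2,0,0,0,0,0.2]
}}

```text
time: 6.23
tool_pos: [0.504, 0.2429, 0.0544]
tool_rot: [0.0, 0.569, 0.822, 0.0]
contact_force: [-0.4, 0.0, -0.3]
gripper_width: 0.295
grasp_force: 60.1
```

```bash
python3 - <<'E'
from h import *
s=manip.state(); d=s["tool_pos"][:2]-[.5485,.1272]; print(s["tool_pos"],head(s),s["contact_force"],s["gripper_width"],s["grasp_force"],np.hypot(*d),np.degrees(np.arctan2(d[1],d[0])))
f=grab("top");t,r,h=tier(f);d=t-[.5485,.1272]; print("tier",t,r,len(h),np.hypot(*d)*1e3,np.degrees(np.arctan2(d[1],d[0])))
E
```

```text
[0.50403255 0.24291334 0.05443166] 110.61746119060606 [-0.36462513  0.01972877 -0.25472733] 0.2952608382112119 60.13859421014786 0.12396343085466739 111.02125690704966
tier [0.56135516 0.13227742] 0.06841358332894405 30 13.82154937097405 21.552614168840712
```

{"name": "move_arm", "arguments": {
  "increments": [0,1.08,0,0.0087,0.2,-0.02,2.16,0,0.0175,0.2,-0.04,3.25,0,0.0262,0.2,-0.08,4.33,0,0.0349,0.2,-0.08,4.33,0,0.0349,0.2,-0.08,4.33,0,0.0349,0.2,-0.08,4.33,0,0.0349,0.2,-0.08,4.33,0,0.0349,0.2]
}}

```text
time: 6.95
tool_pos: [0.5313, 0.2497, 0.0545]
tool_rot: [-0.0, 0.66, 0.752, -0.0]
contact_force: [-3.0, -1.0, 3.1]
gripper_width: 0.291
grasp_force: 60.4
```

{"name": "move_arm", "arguments": {
  "increments": [-0.08,4.33,0,0.0349,0.2,-0.08,4.33,0,0.0349,0.2,-0.08,4.33,0,0.0349,0.2,-0.08,4.33,0,0.0349,0.2,-0.08,4.33,0,0.0349,0.2,-0.08,4.33,0,0.0349,0.2,-0.08,4.33,0,0.0349,0.2,-0.08,4.33,0,0.0349,0.2]
}}

```text
time: 7.62
tool_pos: [0.5655, 0.2493, 0.0544]
tool_rot: [-0.0, 0.758, 0.652, -0.001]
contact_force: [-4.8, -1.0, 3.7]
gripper_width: 0.289
grasp_force: 60.6
```

{"name": "move_arm", "arguments": {
  "increments": [-0.08,4.33,0,0.0349,0.2,-0.08,4.33,0,0.0349,0.2,-0.08,4.33,0,0.0349,0.2,-0.08,4.33,0,0.0349,0.2,-0.08,4.33,0,0.0349,0.2,-0.08,4.33,0,0.0349,0.2,-0.08,4.33,0,0.0349,0.2,-0.08,4.33,0,0.0349,0.2]
}}

```text
time: 8.28
tool_pos: [0.5982, 0.2395, 0.0545]
tool_rot: [-0.001, 0.841, 0.54, -0.001]
contact_force: [-5.4, -1.6, 4.8]
gripper_width: 0.293
grasp_force: 60.7
```

{"name": "move_arm", "arguments": {
  "increments": [-0.08,4.33,0,0.0349,0.2,-0.08,4.33,0,0.0349,0.2,-0.08,4.33,0,0.0349,0.2,-0.08,4.33,0,0.0349,0.2,-0.08,4.33,0,0.0349,0.2,-0.08,4.33,0,0.0349,0.2,-0.08,4.33,0,0.0349,0.2,-0.08,4.33,0,0.0349,0.2]
}}

```text
time: 8.95
tool_pos: [0.6268, 0.221, 0.0545]
tool_rot: [-0.001, 0.908, 0.418, -0.002]
contact_force: [-8.2, -1.3, 6.0]
gripper_width: 0.287
grasp_force: 60.9
```

{"name": "move_arm", "arguments": {
  "increments": [-0.08,4.33,0,0.0349,0.2,-0.08,4.33,0,0.0349,0.2,-0.08,4.33,0,0.0349,0.2,-0.08,4.33,0,0.0349,0.2,-0.08,4.33,0,0.0349,0.2,-0.08,4.33,0,0.0349,0.2,-0.08,4.33,0,0.0349,0.2,-0.08,4.33,0,0.0349,0.2]
}}

```text
time: 9.62
tool_pos: [0.6491, 0.1954, 0.0545]
tool_rot: [-0.001, 0.958, 0.288, -0.003]
contact_force: [-9.9, -0.3, 8.4]
gripper_width: 0.287
grasp_force: 61.1
```

{"name": "move_arm", "arguments": {
  "increments": [-0.08,4.33,0,0.0349,0.2,-0.08,4.33,0,0.0349,0.2,-0.08,4.33,0,0.0349,0.2,-0.08,4.33,0,0.0349,0.2,-0.08,4.33,0,0.0349,0.2,-0.08,4.33,0,0.0349,0.2,-0.08,4.33,0,0.0349,0.2,-0.08,4.33,0,0.0349,0.2]
}}

```text
time: 10.28
tool_pos: [0.6634, 0.1648, 0.0544]
tool_rot: [-0.001, 0.988, 0.152, -0.003]
contact_force: [-11.8, 1.5, 8.4]
gripper_width: 0.289
grasp_force: 61.1
```

{"name": "move_arm", "arguments": {
  "increments": [-0.08,4.33,0,0.0349,0.2,-0.08,4.33,0,0.0349,0.2,-0.08,4.33,0,0.0349,0.2,-0.08,4.33,0,0.0349,0.2,-0.08,4.33,0,0.0349,0.2,-0.04,3.25,0,0.0262,0.2,-0.02,2.16,0,0.0175,0.2,0,1.08,0,0.0087,0.2]
}}

```text
time: 10.95
tool_pos: [0.6685, 0.1378, 0.0544]
tool_rot: [-0.001, 0.999, 0.039, -0.004]
contact_force: [-11.5, 3.3, 8.6]
gripper_width: 0.291
grasp_force: 61.2
```

{"name": "move_arm", "arguments": {
  "increments": [0,0,0,0,0.2,0,0,0,0,0.2,0,0,0,0,0.2,0,0,0,0,0.2]
}}

```text
time: 11.28
tool_pos: [0.6685, 0.1378, 0.0544]
tool_rot: [-0.001, 0.999, 0.039, -0.004]
contact_force: [-11.8, 2.9, 9.1]
gripper_width: 0.292
grasp_force: 61.2
```

```bash
python3 - <<'E'
from h import *
s=manip.state(); d=s["tool_pos"][:2]-[.5485,.1272]; print(s["tool_pos"],head(s),s["contact_force"],np.hypot(*d),np.degrees(np.arctan2(d[1],d[0])))
f=grab("top"); c=f["image"][130:260,190:360]; cv2.imwrite("pics/crop1.png",cv2.resize(c,None,fx=4.6,fy=4.6,interpolation=cv2.INTER_CUBIC))
t,r,h=tier(f);d=t-[.5485,.1272]; print("tier",t,r,len(h),np.hypot(*d)*1e3,np.degrees(np.arctan2(d[1],d[0])))
E
```

```text
[0.66847633 0.13778441 0.05442628] 4.527625822620106 [-11.81137823   2.87326626   9.12708753] 0.12044230876720143 5.041629135080078
tier [0.54936729 0.09871934] 0.05749390778220535 17 28.49385895262367 -88.2557712812473
```

View pics/crop1.png

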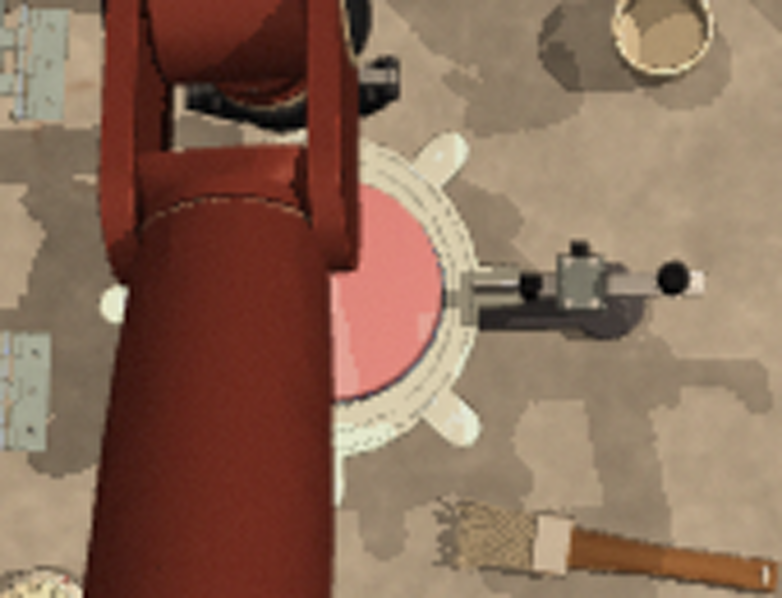

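The lobe points at about 5° and the tier edge now faces the blade, near (440,295) in the crop. I'll release, back off so the tier is visible, then measure.

{"name": "move_arm", "arguments": {
  "increments": [0,0,0,0,0.35,0,0,0,0,0.5,0,0,0,0,0.7,0,0,0,0,0.9,0,0,0,0,0.9,0,0,-10,0,0.9,0,0,-25,0,0.9,0,0,-35,0,0.9]
}}

```text
time: 12.0
tool_pos: [0.6687, 0.1362, 0.1214]
tool_rot: [0.0, 0.999, 0.04, -0.004]
contact_force: [0.6, -1.0, -0.5]
gripper_width: 0.9
grasp_force: 0.0
```

{"name": "move_arm", "arguments": {
  "increments": [0,0,-35,0,0.9,0,0,-35,0,0.9,0,0,-35,0,0.9,0,0,-35,0,0.9,-10,32,0,0,0.9,-10,32,0,0,0.9,-10,32,0,0,0.9,-10,32,0,0,0.9]
}}

```text
time: 12.67
tool_pos: [0.6414, 0.0047, 0.2657]
tool_rot: [0.0, 0.999, 0.041, 0.001]
contact_force: [1.2, 0.7, -0.4]
gripper_width: 0.898
grasp_force: 0.0
```

{"name": "move_arm", "arguments": {
  "increments": [-10,32,0,0,0.9,-10,32,0,0,0.9,-10,32,0,0,0.9,-10,30,0,0,0.9,0,0,0,0,0.9]
}}

```text
time: 13.08
tool_pos: [0.6109, -0.128, 0.2653]
tool_rot: [0.001, 0.999, 0.038, 0.0]
contact_force: [-0.6, -0.2, 0.1]
gripper_width: 0.897
grasp_force: 0.0
```

```bash
python3 - <<'E'
from h import *
s=manip.state(); print(s["tool_pos"],head(s))
f=grab("top"); c=f["image"][130:260,190:360]; cv2.imwrite("pics/crop2.png",cv2.resize(c,None,fx=4.6,fy=4.6,interpolation=cv2.INTER_CUBIC))
t,r,h=tier(f);d=t-[.5485,.1272]; print("tier",t,r,len(h),np.hypot(*d)*1e3,np.degrees(np.arctan2(d[1],d[0])))
P=np.array([(.504,.2429),(.5313,.2497),(.5655,.2493),(.5982,.2395),(.6268,.221),(.6491,.1954),(.6634,.1648),(.6685,.1378)])
x=np.linalg.lstsq(np.c_[2*P,np.ones(8)],(P**2).sum(1),rcond=None)[0];print(x[:2],np.sqrt(x[2]+x[:2]@x[:2]))
E
```

```text
[ 0.61093044 -0.1279955   0.26530117] 4.3169109754370565
tier [0.54887068 0.11412225] 0.0682545099467616 31 13.083000789280376 -88.37641904392848
[0.54704141 0.12896707] 0.12177195956692666
```

View pics/crop2.png

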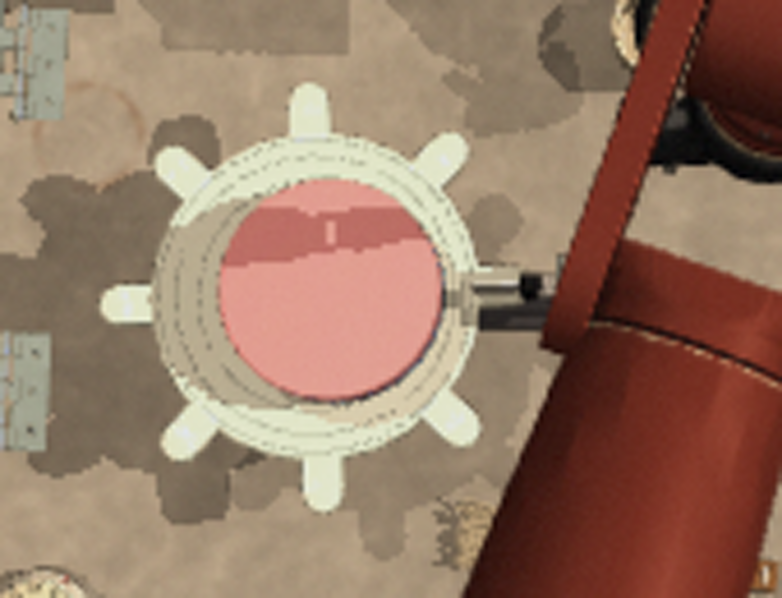

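```bash
python3 - <<'E'
from h import *
f=grab("top"); o=lambda u,v:((u+.5)/4.6-.5+190,(v+.5)/4.6-.5+130)
L=[(449,154),(311,103),(176,165),(122,303),(181,440),(323,489),(459,426)]
P=np.array([ray(f,*o(*p),.08)[:2] for p in L]); x,e=fitplate(P); print("axis",x[:2],np.degrees(x[2]));print((e*1e3).round(1).tolist())
al=np.degrees(x[2])+69.014-45*0; print("rot mod45",al)
r=np.radians(((al+22.5)%45)-22.5 -90 if 0 else al-((round((al+106)/45))*45)); print("rot",np.degrees(r))
t0=np.array([.5614,.13233]);t1=tier(f)[0]
R=np.array([[np.cos(r),-np.sin(r)],[np.sin(r),np.cos(r)]]); C=np.linalg.solve(np.eye(2)-R,t1-R@t0); print("axis by tier",C)
for A in (x[:2],C,(.5485,.1272)):
    d=t1-A; k=np.array([.55574,-.09671])-A; print(np.hypot(*d)*1e3,np.degrees(np.arctan2(d[1],d[0])),np.degrees(np.arctan2(k[1],k[0])))
E
```

```text
axis [0.5485167  0.12692474] -41.17048446855165
[[-1.8, 1.1], [-1.2, -0.0], [-1.0, -0.9], [0.2, -1.3], [0.3, -0.2], [2.3, -0.1], [1.3, 1.4]]
rot mod45 27.843515531448347
rot -107.15648446855167
axis by tier [0.54843158 0.12786575]
12.772160413804265 -88.40712885448882 -88.15001652827686
13.715298602814402 -88.16094561087156 -88.13606882865881
13.047785304537744 -88.36740776062301 -88.1480194409065
```

The high spot measures -88.3° and the scraper -88.1°, so they line up. Next is the knob.

{"name": "move_arm", "arguments": {
  "increments": [-26.3,-17.7,0,0,0.9,-26.3,-17.7,0,0,0.9,0,0,0,-0.1175,0.9,0,0,0,-0.1175,0.9,0,0,0,-0.1175,0.9,0,0,0,-0.1175,0.9,0,0,0,-0.1175,0.9,0,0,0,-0.1175,0.9]
}}

```text
time: 13.85
tool_pos: [0.5571, -0.0904, 0.2649]
tool_rot: [0.0, 0.922, 0.387, 0.0]
contact_force: [0.5, 0.1, 0.1]
gripper_width: 0.901
grasp_force: 0.0
```

{"name": "move_arm", "arguments": {
  "increments": [0,0,0,-0.1175,0.9,0,0,0,-0.1175,0.9,0,0,0,-0.1175,0.9,0,0,0,-0.1175,0.9,0,0,0,-0.1175,0.9,0,0,15,-0.1175,0.9,0,0,25,-0.1175,0.9,0,0,15,0,0.9]
}}

```text
time: 14.52
tool_pos: [0.5567, -0.0903, 0.2082]
tool_rot: [-0.0, 0.692, 0.722, 0.0]
contact_force: [-1.3, -1.1, -0.8]
gripper_width: 0.897
grasp_force: 0.0
```

{"name": "move_arm", "arguments": {
  "increments": [0,0,0,0,0.9,0,0,0,0,0.9,0,0,0,0,0.9]
}}

```text
time: 14.77
tool_pos: [0.5576, -0.0914, 0.2109]
tool_rot: [0.001, 0.693, 0.721, 0.001]
contact_force: [0.9, -0.3, 0.1]
gripper_width: 0.901
grasp_force: 0.0
```

```bash
python3 - <<'E'
from h import *
f,s=wgrab(); print(s["tool_pos"],head(s)); im=f["image"].copy()
for p in([.5557,-.0967,.158],[.5554,-.0418,.127],[s["tool_pos"][0],s["tool_pos"][1],.158]):
    u=proj(f,p)[0]; print(u); cv2.circle(im,tuple(int(i) for i in u),2,(255,0,0),-1)
cv2.imwrite("pics/w3.png",im)
E
```

```text
[ 0.5575753  -0.09140007  0.21085705] 92.2042600680778
[319.14197127 224.94455387]
[321.46178244 146.29435733]
[321.91252573 218.38266258]
```

View pics/w3.png

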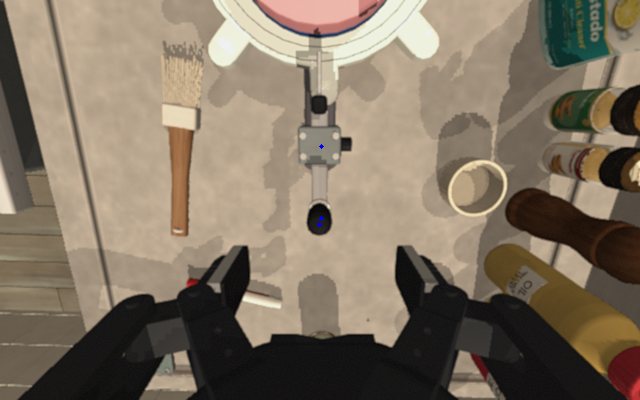

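The knob is at (319,218), close to the prediction and centred between the fingers in x. I'll lower and grip it.

{"name": "move_arm", "arguments": {
  "increments": [-4.5,-2.1,0,0,0.9,0,0,25,0,0.8,0,0,25,0,0.7,0,0,20,0,0.6,0,0,10,0,0.6,0,0,0,0,0.6,0,0,0,0,0.6,0,0,0,0,0.6]
}}

```text
time: 15.48
tool_pos: [0.5561, -0.097, 0.1314]
tool_rot: [0.001, 0.694, 0.72, 0.001]
contact_force: [0.1, -0.9, 0.1]
gripper_width: 0.599
grasp_force: 0.0
```

{"name": "move_arm", "arguments": {
  "increments": [0,0,0,0,0.5,0,0,0,0,0.4,0,0,0,0,0.3,0,0,0,0,0.2,0,0,0,0,0.1,0,0,0,0,0.1,0,0,0,0,0.1]
}}

```text
time: 16.07
tool_pos: [0.5554, -0.0967, 0.1304]
tool_rot: [0.001, 0.694, 0.72, 0.0]
contact_force: [-1.2, 1.3, 5.9]
gripper_width: 0.209
grasp_force: 58.7
```

{"name": "move_arm", "arguments": {
  "increments": [1,0,0,0,0.1,2,0,0,0,0.1,2,0,0,0,0.1,2,0,0,0,0.1,2,0,0,0,0.1,2,0,0,0,0.1,2,0,0,0,0.1,2,0,0,0,0.1]
}}

```text
time: 16.73
tool_pos: [0.5549, -0.0825, 0.1304]
tool_rot: [0.001, 0.694, 0.72, -0.0]
contact_force: [-0.5, -4.0, 5.6]
gripper_width: 0.205
grasp_force: 58.7
```

{"name": "move_arm", "arguments": {
  "increments": [2,0,0,0,0.1,2,0,0,0,0.1,2,0,0,0,0.1,2,0,0,0,0.1,2,0,0,0,0.1,1.5,0,0,0,0.1,1.5,0,0,0,0.1,1,0,0,0,0.1]
}}

```text
time: 17.4
tool_pos: [0.5544, -0.0688, 0.1305]
tool_rot: [0.002, 0.694, 0.72, -0.0]
contact_force: [-2.3, -4.2, 5.3]
gripper_width: 0.209
grasp_force: 58.7
```

{"name": "move_arm", "arguments": {
  "increments": [1,0,0,0,0.1,1,0,0,0,0.1,1,0,0,0,0.1,1,0,0,0,0.1,1,0,0,0,0.1,0,0,0,0,0.1,0,0,0,0,0.1]
}}

```text
time: 17.98
tool_pos: [0.5542, -0.0647, 0.1305]
tool_rot: [0.002, 0.694, 0.72, -0.001]
contact_force: [-0.5, -6.9, 4.9]
gripper_width: 0.206
grasp_force: 58.6
```

{"name": "move_arm", "arguments": {
  "increments": [1,0,0,0,0.1,1,0,0,0,0.1,1,0,0,0,0.1,0,0,0,0,0.1,0,0,0,0,0.1,0,0,0,0,0.1]
}}

```text
time: 18.48
tool_pos: [0.5542, -0.0647, 0.1305]
tool_rot: [0.005, 0.694, 0.72, -0.003]
contact_force: [-0.1, -16.3, 2.5]
gripper_width: 0.207
grasp_force: 58.5
```

At the stop: the tool advanced no further and the force rose to 16 N. Now I'll slide it back out to its stop.

{"name": "move_arm", "arguments": {
  "increments": [-2,0,0,0,0.1,-2,0,0,0,0.1,-2,0,0,0,0.1,-3,0,0,0,0.1,-3,0,0,0,0.1,-3,0,0,0,0.1,-3,0,0,0,0.1,-3,0,0,0,0.1]
}}

```text
time: 19.15
tool_pos: [0.5548, -0.0798, 0.1304]
tool_rot: [-0.0, 0.694, 0.72, 0.001]
contact_force: [-2.0, 3.4, 7.3]
gripper_width: 0.206
grasp_force: 58.9
```

{"name": "move_arm", "arguments": {
  "increments": [-3,0,0,0,0.1,-3,0,0,0,0.1,-3,0,0,0,0.1,-3,0,0,0,0.1,-2,0,0,0,0.1,-2,0,0,0,0.1,-1,0,0,0,0.1,-1,0,0,0,0.1]
}}

```text
time: 19.82
tool_pos: [0.5554, -0.0967, 0.1303]
tool_rot: [-0.001, 0.694, 0.72, 0.002]
contact_force: [-1.1, 9.2, 8.4]
gripper_width: 0.209
grasp_force: 59.0
```

{"name": "move_arm", "arguments": {
  "increments": [-1,0,0,0,0.1,-1,0,0,0,0.1,0,0,0,0,0.1,0,0,0,0,0.1]
}}

```text
time: 20.15
tool_pos: [0.5554, -0.0967, 0.1304]
tool_rot: [-0.003, 0.693, 0.72, 0.003]
contact_force: [-2.3, 12.7, 9.0]
gripper_width: 0.208
grasp_force: 59.1
```

{"name": "move_arm", "arguments": {
  "increments": [1.5,0,0,0,0.1,1.5,0,0,0,0.1,0,0,0,0,0.3,0,0,0,0,0.45,0,0,0,0,0.6,0,0,0,0,0.7,0,0,-5,0,0.7,0,0,-10,0,0.7]
}}

```text
time: 20.82
tool_pos: [0.5537, -0.0973, 0.143]
tool_rot: [-0.002, 0.694, 0.72, -0.001]
contact_force: [-0.9, -0.9, 0.1]
gripper_width: 0.7
grasp_force: 0.0
```

{"name": "move_arm", "arguments": {
  "increments": [0,0,-25,0,0.7,0,0,-35,0,0.7,0,0,-35,0,0.7,0,0,-35,0,0.7,-20,0,0,0,0.7,-20,0,0,0,0.7,0,0,0,0,0.7,0,0,0,0,0.7]
}}

```text
time: 21.48
tool_pos: [0.5564, -0.1381, 0.2751]
tool_rot: [0.0, 0.694, 0.72, 0.0]
contact_force: [-0.2, 0.1, -0.9]
gripper_width: 0.703
grasp_force: 0.0
```

```bash
python3 - <<'E'
from h import *
s=manip.state(); print(s["time"],s["tool_pos"])
f=grab("top"); c=f["image"][130:260,190:360]; cv2.imwrite("pics/crop3.png",cv2.resize(c,None,fx=4.6,fy=4.6,interpolation=cv2.INTER_CUBIC))
t,r,h=tier(f); print("tier",t,r,len(h),(t-[.5485,.1272])*1e3)
E
```

```text
21.4833 [ 0.55639662 -0.13807523  0.27510933]
tier [0.54865699 0.12793116] 0.06835750858703708 29 [0.15699215 0.73116389]
```

View pics/crop3.png

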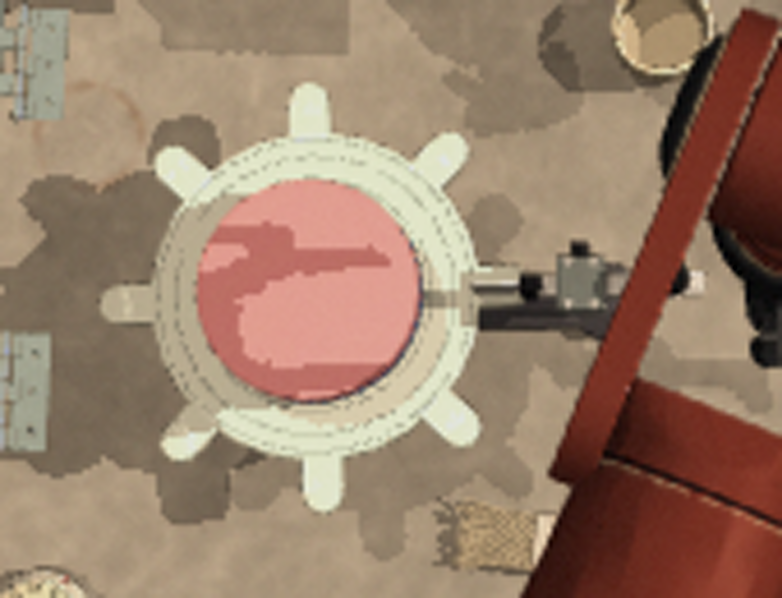

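The tier is now centred to within about 0.7 mm. The knob is back at its starting place, near (680,278), and the gripper is clear.

```bash
python3 -c "
from plant import manip
print(manip.job_done())"
```

```text
the job is handed in; nothing more can be done
None
```

The job is handed in at about 21.5 s: I turned the high spot to within about 0.3° of the blade, then slid the scraper fully in and back out to its stops, leaving the tier about 0.7 mm from the measured plate centre.

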